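# Clear spent culture dishes into a hasped discard bin

### The arm

A 6-joint arm with a two-finger parallel gripper is mounted at the origin on a cart in front of the work surface, level with it; the furniture and walls round the work are solid. World frame = base frame: x ahead of the robot, y to its left, z up, the work surface at z = 0. Lengths are in m, angles in degrees, forces in N, time in s.
With the tool pointing down it reaches from about 0.375 to 0.9 m from the base axis. Payload 3.1 kg.
Tool frame: the origin (TCP) lies at the very end of the fingers, on their centre line; the grasp point (between the pads) lies 19 mm behind it; z points along the fingers, y is the line along which they close (so a half turn about z gives the same grasp; the last joint's range is limited). The gripper opens to 87 mm and grips with 3 to 60 N. Pads are 19 mm wide; open, the fingers measure 117 mm over their backs; the gripper's body (75 mm by 190 mm) begins 51 mm behind the grasp point.
Start: joints at [-80.93, 30.224, 82.088, -0, 67.689, -10.227], TCP at [0.207, -0.59, 0.223] pointing down, gripper open.
Joint ranges: [-176.69, 176.69], [-43.24, 126.21], [12.49, 139.97], [-82, 262], [0, 151.66], [-163.58, 163.58]. Speed limits (degrees/s): [159.86, 159.86, 180, 180, 180, 180].

### API

Orientations are given as a 3x3 rotation matrix whose columns are the frame's x, y, z axes.
In Python, from rig import readout, viewer, ticket gives the robot as it stands.
- The arm moves only by the tool send_rows, never from a script. Its argument "moves" is a list of rows, each a list of 6 numbers: the shift along the tool's x, y, z in units of 250 mm (1.0 is 250 mm), then the turn, a rotation vector about the tool's x, y, z in units of 90 degrees (1.0 is 90 degrees). A call has 1 to 12 rows; each row is the pose to reach, as a shift and turn from the pose commanded when the call began, along the tool's axes at that moment; what a row does not reach only later rows make up. A row lasts 1/10 s, in which the tool goes at most 50 mm and 8.59 degrees, less where a joint would pass 70% of its speed; a pose out of reach is approached as far as the arm can. A call with a number of a shift or a turn outside -1 to 1 is refused whole. A call with a gripper value outside its range is refused whole. "grip" is the opening, from 0 (shut) to 1 (fully open), set as the call begins (left out, the last holds). The fingers move at their own pace and stop on an object; the grip force is fixed at half the most. Time passes only in rows, so rows that repeat a pose let the fingers close. It gives the time, the measured TCP pose, the force, the opening and the grip force at its end, in the units of the state.
- readout.read_state(): the state, without advancing time (a new reading comes with each control period).
- viewer.capture(name): name is "scene" or "top" or "wrist"; returns (picture, depth): 400x640x3 uint8, red, green, blue; 400x640 float32, m along the optical axis (not along the pixel's ray), 0 where there is no reading.
- viewer.camera_info(name): a dict with "fx", "fy", "cx", "cy" (pixels), "distortion" ([k1, k2, p1, p2, k3] as OpenCV has them; the pictures are not rectified), "R" (3x3) and "t" (3): a world point X has camera coordinates R X + t; the wrist camera has in their place "tool_from_camera" (4x4, takes a point from camera to tool coordinates, whose origin is the TCP and whose axes are the flange's). Camera axes: x right, y down, z forward; pixel columns grow to the right and rows downward; lengths in m; the calibration is good to about 2 mm. A picture is of the moment at which its call begins: read the wrist's pose just before it. camera_info takes no time and is no camera call.
- ticket.hand_in(): hands the job in; it is judged then, once.
The state is a dict: "time_s": time; "joint_positions": joint angles; "qvel": joint speeds; "tau": joint torques, N m; "position": TCP position; "tcp_rot": TCP orientation; "force": force on the tool from outside, world axes, zero at the start; "moment": the same for the moment, N m; "opening": opening from 0.0 (shut) to 1.0 (fully open); "grasp_force": force on a finger pad.
Only numpy, scipy, OpenCV 4.12 (cv2) and the standard library are available. Lean on these libraries where they do the work, as an engineer would, in place of code of your own. Each camera call takes 0.05 s, during which the arm holds its last target. There are 200 camera calls.

### The job

Clear the two used culture dishes off the white deck into the discard bin behind its swing flap: first swing the steel hasp that hangs in front of the flap up and right over, past upright, so that the way is free, then get both dishes through the flap until they have dropped over the inner edge into the bin. Finally swing the hasp back down so that it hangs over the flap's catch again, with the flap shut, and leave everything else standing where it is.

Things in the scene. Friction and masses are not known exactly. Their poses are not given: they have to be found in the camera images.
- station: dish-discard station, fixed, blue walls, 495 long x 180 wide x 205 high. Origin at bench level, middle of its mouth; +x into the bin (away from the robot, yaw up to 0.15 rad), z up. White deck: top z = 70 mm, x = -275 to +40. Side rails y = 85 to 90 either side, 6 above the deck. Enclosed part x = 0 to 220, inside 170 wide; roof z = 200 to 206 mm from x = 0 back
- edge (a point): middle of the drop edge where the deck ends, at deck height (station x = 40, z = 70 mm), axes as the station's. It lies 40 mm inside the mouth under the roof, which is 130 mm above the deck: an upright gripper cannot follow a dish in, one leaning back to the robot by 25 to 40 degrees can
- bin (a point): middle of the bin's inner floor (station x = 127, z = 13 mm; it falls 5 degrees to the back; the bin spans x = 40 to 215 mm; a slippery 50 degree chute leads from the edge down to the floor at x = 90 mm); axes as the station's
- flap (a joint): clear swing flap with an orange lower edge, 164 wide x 117 long, 45 g, hung 10 mm inside the mouth from a pivot at station z = 196 mm; rad, 0 = hanging shut (lower edge 9 mm above the deck), grows as it swings inwards to 1.4; falls shut by itself
- hasp (a joint): steel hasp leaf, 24 wide x 122 long x 4 thick, on a stiff hinge at the roof's front edge (stays where left); rad, 0 = hanging straight down over the flap's catch (foot 13 mm above the deck, barring dishes; cannot swing inwards), grows as it swings out to the robot and up: 1.57 level, 3.14 upright above the roof edge, stop at 3.6 (leaning back over the roof)
- hasp_hinge (a point): the hasp's hinge axis, middle: station x = -6, z = 205 mm; the axis runs along the station's y
- hasp_grip (a point): middle of the hasp's red pull tab, 30 wide (y) x 30 long (x) x 6 thick, standing off the leaf's outer face: 88 mm along the leaf from the hinge (34 mm of leaf go on beyond it), 18 mm out from the leaf. Axes are the hasp's (as the station's at hasp = 0; leaf along -z, tab out along -x). Can be pinched by its sides along y, and turns about y between the pads
- dish_a: used culture dish with closed lid, clear, beige filling, 91 diameter x 16 high, 25 g; origin at the centre of its underside, z up; starts flat on the deck near the mouth; too wide for the gripper to span
- dish_b: second such dish, 91 diameter x 16 high, 25 g; origin at the centre of its underside; starts flat on the deck farther from the mouth
- bottle_oil: small amber bottle with black cap, 26 diameter x 62 high, stands on the back of the station's roof; origin at its underside; leave alone
- tissue_box: white tissue box, 112 x 118 x 116; origin at its underside; stands to the left of the microscope; leave alone
- beaker: small clear beaker, 45 diameter x 60 high; origin at its underside; leave alone
- bottle_media: clear bottle with pink contents and blue cap, 68 diameter x 135 high; origin at its underside; leave alone
- flask: conical flask with pink contents, 64 diameter x 102 high; origin at its underside; leave alone

How it is judged (in metres and radians):
On the way, in this order (a step that is already met when the one before it is completed fails the run):
1. the hasp has been swung up and over, past upright, before any dish is in (value of joint hasp above 3.2 rad and x of each of dish_a, dish_b in the frame of station below 0.04 m), for 0.2 s.
2. both dishes lie in the bin (x of dish_a in the frame of station between 0.045 and 0.21 m and y of dish_a in the frame of station between -0.085 and 0.085 m and z of dish_a in the frame of station between -0.005 and 0.066 m and x of dish_b in the frame of station between 0.045 and 0.21 m and y of dish_b in the frame of station between -0.085 and 0.085 m and z of dish_b in the frame of station between -0.005 and 0.066 m), for 0.3 s.
At the end, for the whole second after the job is handed in: Both dishes lie at rest in the bin, beyond the drop edge and with their undersides' centres below deck height (66 mm above the bench); the hasp hangs over the catch within 0.12 rad of straight down; the flap is shut within 0.1 rad (all of step 2 and value of joint hasp below 0.12 rad and value of joint flap below 0.1 rad and linear speed of each of dish_a, dish_b below 0.02 m/s); the robot touches nothing.
It fails at once if an upright bystander is tipped more than 0.5 rad (angle between any of bottle_oil, tissue_box, beaker, bottle_media, flask's own z axis and vertical above 0.5 rad).
It fails at once if a bystander is shifted more than 30 mm (distance of any of bottle_oil, tissue_box, beaker, bottle_media, flask from where it was at the start of the episode above 0.03 m).
It also fails if it takes over 72 s, if anything falls off the work surface, if the arm or the gripper's body presses on something with over 40 N, if the wrist force passes 120 N, or if a joint passes its speed limit or range.

## Working session

There is one attempt and no reset: what is moved stays moved. The work goes in short steps, Python scripts to look and compute and a tool call to move; the robot and the scene stay as the last step left them, time stands still between calls to the robot, and variables do not carry over. Pictures are saved under pics/ and viewed, at most 10 in all, crops included, and the job is handed in when it is done.

Besides the shell and the picture viewer there is one more tool, called after "Emit:" in YAML: its name, and indented under it one key for each argument. send_rows: Moves the arm, as the interface text tells. Shifts and turns lie within -1 to 1; 1 stands for 250 mm of shift or 90 degrees of turn. Its arguments: {"type":"object","properties":{"moves":{"type":"array"},"grip":{"type":"number"}},"required":["moves"]}

```bash
ls; mkdir -p pics; python3 - <<'E'
from rig import readout, viewer
import cv2,numpy as np
s=readout.read_state(); print(s['time_s'],s['position'],s['tcp_rot'],s['opening'])
for n in ['scene','top']:
    p,d=viewer.capture(n); cv2.imwrite(f'pics/{n}0.png',p[:,:,::-1]); np.savez(f'pics/{n}0.npz',p=p,d=d)
    print(n,viewer.camera_info(n))
print(viewer.camera_info('wrist'))
a=cv2.imread('pics/scene0.png');b=cv2.imread('pics/top0.png')
E
```

```text
pics
0.0 [ 0.20645687 -0.58913984  0.22158091] [[ 9.43809870e-01  3.30488746e-01 -3.43169938e-04]
 [ 3.30488716e-01 -9.43807599e-01  2.10362223e-03]
 [ 3.71337077e-04 -2.09883321e-03 -9.99997729e-01]] 0.9983838732078741
scene {'fx': 411.30951103707554, 'fy': 411.30951103707554, 'cx': 316.64289676545167, 'cy': 198.589798807227, 'distortion': array([-0.08464828,  0.        ,  0.        ,  0.        ,  0.        ]), 'R': array([[-0.83486236, -0.55040593,  0.00762586],
       [-0.42120974,  0.62985448, -0.65258386],
       [ 0.35438285, -0.54802978, -0.75767814]]), 't': array([0.50515555, 0.32975427, 0.76311335])}
top {'fx': 424.9239541242357, 'fy': 424.9239541242357, 'cx': 323.02342253207087, 'cy': 194.96188309040343, 'distortion': array([-0.01882384,  0.        ,  0.        ,  0.        ,  0.        ]), 'R': array([[-0.01593675, -0.9998665 , -0.00360522],
       [-0.99278429,  0.01625226, -0.11880747],
       [ 0.1188502 ,  0.0016858 , -0.99291077]]), 't': array([1.35082528e-04, 6.13849367e-01, 1.19537289e+00])}
{'fx': 328.07780947740696, 'fy': 328.07780947740696, 'cx': 324.22128480679163, 'cy': 192.90921761065476, 'distortion': array([0.02305618, 0.        , 0.        , 0.        , 0.        ]), 'tool_from_camera': array([[-6.42235169e-04, -9.59729402e-01, -2.80925368e-01,
         7.72570895e-02],
       [ 9.99999711e-01, -7.30761643e-04,  2.10370648e-04,
        -6.06773714e-04],
       [-4.07188380e-04, -2.80925151e-01,  9.59729594e-01,
        -1.61849340e-01],
       [ 0.00000000e+00,  0.00000000e+00,  0.00000000e+00,
         1.00000000e+00]])}
```

View pics/scene0.png

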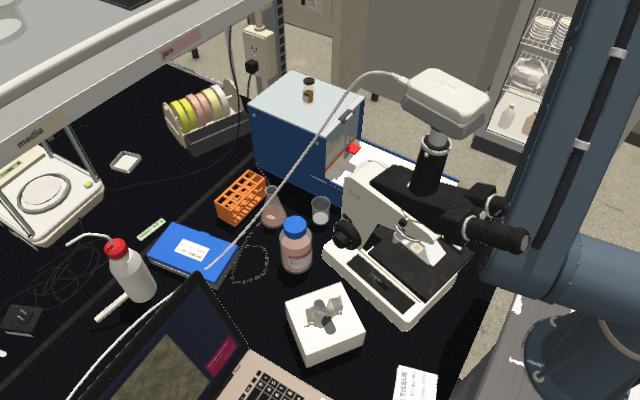

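View pics/top0.png

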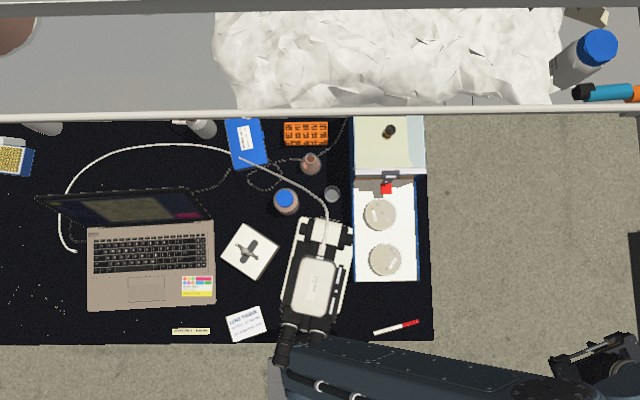

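The scene view shows the blue station with the roof bottle (308,90), the red tab (354,148) and the microscope in front left of it. The top view shows the white deck (cols 355–417, rows 180–280), the dishes at about (379,214) and (385,260), the red tab (386,188) and the hasp bracket at (390,176).

```bash
cat > h.py <<'E'
import numpy as np, cv2
from rig import readout, viewer
def K(c): return np.array([[c['fx'],0,c['cx']],[0,c['fy'],c['cy']],[0,0,1.]])
def cam(n,s=None):
    c=viewer.camera_info(n)
    if n=='wrist':
        T=np.eye(4); T[:3,:3]=s['tcp_rot']; T[:3,3]=s['position']; M=T@c['tool_from_camera']
        return c,M[:3,:3],M[:3,3]
    R=np.array(c['R']); return c,R.T,-R.T@np.array(c['t'])
def rays(n,uv,s=None):
    c,R,o=cam(n,s)
    q=cv2.undistortPoints(np.array(uv,float).reshape(-1,1,2),K(c),c['distortion'])[:,0]
    return o,(R@np.c_[q,np.ones(len(q))].T).T
def plane(n,uv,z,s=None):
    o,d=rays(n,uv,s); return o+d*((z-o[2])/d[:,2])[:,None]
def depthpt(n,uv,D,s=None):
    o,d=rays(n,uv,s); uv=np.round(np.array(uv).reshape(-1,2)).astype(int); return o+d*D[uv[:,1],uv[:,0]][:,None]
def tri(r1,r2):
    (o1,d1),(o2,d2)=r1,r2; d1=d1[0];d2=d2[0]
    t=np.linalg.lstsq(np.c_[d1,-d2],o2-o1,rcond=None)[0]; a=o1+t[0]*d1;b=o2+t[1]*d2
    return (a+b)/2,np.linalg.norm(a-b)
def redc(p,box):
    h=cv2.cvtColor(p,cv2.COLOR_RGB2HSV); m=((h[...,0]<8)|(h[...,0]>172))&(h[...,1]>150)&(h[...,2]>100)
    k=np.zeros_like(m);x0,y0,x1,y1=box;k[y0:y1,x0:x1]=m[y0:y1,x0:x1]; v,u=np.nonzero(k); return np.array([u.mean(),v.mean()]),len(u),(u.min(),u.max(),v.min(),v.max())
E
python3 - <<'E'
from h import *
S=np.load('pics/scene0.npz');T=np.load('pics/top0.npz')
a=redc(S['p'],(330,130,380,165));b=redc(T['p'],(370,175,410,200));print(a,b)
print('tab',tri(rays('scene',a[0]),rays('top',b[0])), depthpt('top',b[0],T['d']),depthpt('scene',a[0],S['d']))
D=T['d']
for uv in [(365,200),(408,240),(400,270),(365,278),(379,214),(385,260),(370,150),(415,150),(360,165),(420,165),(318,285),(320,230),(389,131),(285,200)]: print(uv,depthpt('top',uv,D)[0].round(3))
# white deck
g=T['p'].astype(int); w=(g.min(2)>215); k=np.zeros_like(w);k[180:290,350:425]=w[180:290,350:425]
cs,_=cv2.findContours(k.astype(np.uint8),cv2.RETR_EXTERNAL,cv2.CHAIN_APPROX_NONE);c=max(cs,key=cv2.contourArea)
print('deck hull',plane('top',cv2.approxPolyDP(cv2.convexHull(c),2,True)[:,0],0.07).round(3),cv2.approxPolyDP(cv2.convexHull(c),2,True)[:,0].tolist())
hsv=cv2.cvtColor(T['p'],cv2.COLOR_RGB2HSV)
for (x0,y0,x1,y1) in [(357,196,402,235),(363,240,410,282)]:
    m=np.zeros((400,640),np.uint8); m[y0:y1,x0:x1]=(hsv[y0:y1,x0:x1,1]>18)&(g[y0:y1,x0:x1].min(2)<215)
    m=cv2.morphologyEx(m,cv2.MORPH_OPEN,np.ones((3,3),np.uint8))
    cs,_=cv2.findContours(m,cv2.RETR_EXTERNAL,cv2.CHAIN_APPROX_NONE);c=max(cs,key=cv2.contourArea)
    q=cv2.minEnclosingCircle(c); print('dish',q,plane('top',q[0],0.083), 'dia',2*q[1]/425*1.12)
v=cv2.resize(T['p'][100:300,340:440],None,fx=3,fy=3,interpolation=cv2.INTER_CUBIC);v2=cv2.resize(S['p'][60:220,240:400],None,fx=3,fy=3,interpolation=cv2.INTER_CUBIC)
o=np.zeros((600,780,3),np.uint8);o[:600,:300]=v;o[:480,300:780]=v2;cv2.imwrite('pics/crop.png',o[:,:,::-1])
E
```

```text
(array([352.51401869, 148.08411215]), 107, (np.int64(345), np.int64(360), np.int64(143), np.int64(153))) (array([385.75471698, 188.24528302]), 106, (np.int64(381), np.int64(391), np.int64(183), np.int64(193)))
tab (array([ 0.62018884, -0.17998559,  0.11813026]), np.float64(0.0013487770966027603)) [[ 0.61932843 -0.17998172  0.11989213]] [[ 0.61964912 -0.17737962  0.1205285 ]]
(365, 200) [ 0.594 -0.128  0.07 ]
(408, 240) [ 0.48  -0.245  0.068]
(400, 270) [ 0.397 -0.219  0.068]
(365, 278) [ 0.377 -0.122  0.07 ]
(379, 214) [ 0.552 -0.164  0.084]
(385, 260) [ 0.426 -0.176  0.086]
(370, 150) [ 0.706 -0.131  0.206]
(415, 150) [ 0.705 -0.245  0.204]
(360, 165) [ 0.667 -0.104  0.208]
(420, 165) [ 0.666 -0.256  0.205]
(318, 285) [0.397 0.001 0.482]
(320, 230) [ 0.505 -0.002  0.24 ]
(389, 131) [ 0.738 -0.171  0.268]
(285, 200) [0.59  0.092 0.135]
deck hull [[ 0.64  -0.259  0.07 ]
 [ 0.372 -0.26   0.07 ]
 [ 0.372 -0.097  0.07 ]
 [ 0.625 -0.098  0.07 ]] [[411, 183], [415, 279], [356, 280], [354, 189]]
dish ((378.125, 214.5), 16.500572204589844) [[ 0.55114264 -0.1618045   0.083     ]] dia 0.08696772173713237
dish ((384.3461608886719, 260.4230651855469), 16.42681121826172) [[ 0.42487024 -0.17496103  0.083     ]] dia 0.08657895795036766
```

View pics/crop.png

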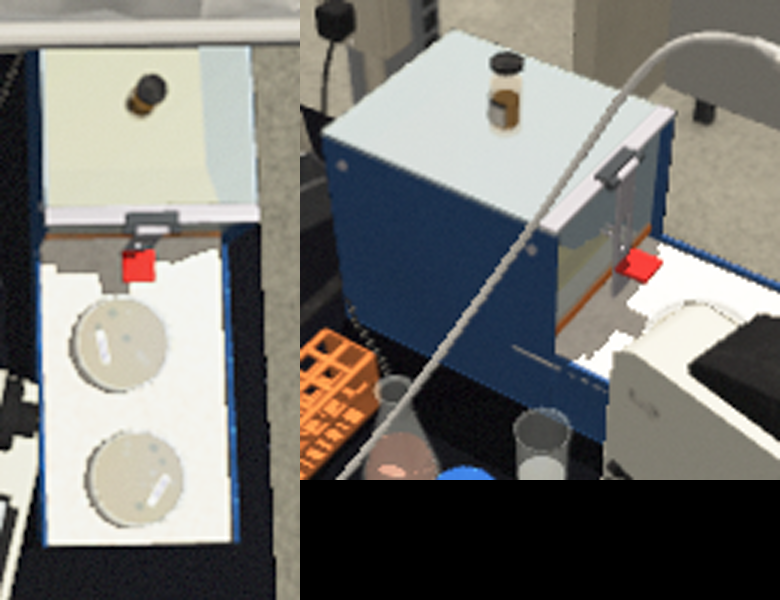

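The crop shows the station nearly square to world, the hasp bracket at the roof edge and the red tab on its centre line. The microscope arm stands close on the left, so I'll check its extent, then move.

```bash
cat >> h.py <<'E'
def Rphi(phi,yaw=0):
    from scipy.spatial.transform import Rotation as Q
    p=np.radians(phi); R=np.array([[np.cos(p),0,np.sin(p)],[0,-1,0],[np.sin(p),0,-np.cos(p)]])
    return Q.from_euler('z',yaw,degrees=True).as_matrix()@R
def row(P,R,s=None):
    from scipy.spatial.transform import Rotation as Q
    s=s or readout.read_state(); R0=np.array(s['tcp_rot'])
    return np.r_[R0.T@(np.array(P)-s['position'])/.25, np.degrees(Q.from_matrix(R0.T@R).as_rotvec())/90].round(3)
E
python3 - <<'E'
from h import *
for n in ['top','scene']:
    F=np.load(f'pics/{n}0.npz');D=F['d'];v,u=np.mgrid[0:400,0:640]
    P=depthpt(n,np.c_[u.ravel(),v.ravel()],D);ok=D.ravel()>0
    for z0,z1 in [(.1,.2),(.2,.3),(.3,.4),(.4,.6)]:
        m=ok&(P[:,2]>z0)&(P[:,2]<z1)&(P[:,0]>.28)&(P[:,0]<.58)&(P[:,1]<.05)&(P[:,1]>-.14)
        Q=P[m]; print(n,z0,[(round(x,2),round(Q[(Q[:,0]>x)&(Q[:,0]<x+.05)][:,1].min(),3)) for x in np.arange(.28,.58,.05) if ((Q[:,0]>x)&(Q[:,0]<x+.05)).sum()>3])
F=np.load('pics/top0.npz');D=F['d']
for u in (360,375,405,420):
    P=depthpt('top',[(u,v) for v in range(160,186)],D); print(u,[(v,*q[[0,2]].round(3)) for v,q in zip(range(160,186),P)][8:22:2])
print(depthpt('top',[(400,60),(400,105),(400,113)],D).round(3))
print('pre',row([.565,-.18,.19],Rphi(40)),'mid',row([.4,-.45,.33],Rphi(20)))
E
```

```text
top 0.1 [(np.float64(0.28), np.float64(-0.047)), (np.float64(0.33), np.float64(-0.061)), (np.float64(0.38), np.float64(-0.067)), (np.float64(0.43), np.float64(-0.086)), (np.float64(0.48), np.float64(-0.089)), (np.float64(0.53), np.float64(-0.05))]
top 0.2 [(np.float64(0.43), np.float64(-0.044)), (np.float64(0.48), np.float64(-0.055)), (np.float64(0.53), np.float64(-0.014))]
top 0.3 [(np.float64(0.28), np.float64(-0.023)), (np.float64(0.53), np.float64(-0.008))]
top 0.4 [(np.float64(0.28), np.float64(-0.14)), (np.float64(0.33), np.float64(-0.021)), (np.float64(0.38), np.float64(-0.033)), (np.float64(0.43), np.float64(-0.033)), (np.float64(0.48), np.float64(-0.019)), (np.float64(0.53), np.float64(-0.02))]
scene 0.1 [(np.float64(0.28), np.float64(-0.037)), (np.float64(0.33), np.float64(-0.03)), (np.float64(0.38), np.float64(-0.005)), (np.float64(0.43), np.float64(-0.008)), (np.float64(0.48), np.float64(0.011)), (np.float64(0.53), np.float64(0.008))]
scene 0.2 [(np.float64(0.33), np.float64(-0.012)), (np.float64(0.38), np.float64(-0.027)), (np.float64(0.43), np.float64(-0.042)), (np.floa
[... 1233 characters left out ...]
oat64(0.648), np.float64(0.208)), (174, np.float64(0.653), np.float64(0.146)), (176, np.float64(0.653), np.float64(0.113)), (178, np.float64(0.652), np.float64(0.086)), (180, np.float64(0.649), np.float64(0.07))]
420 [(168, np.float64(0.658), np.float64(0.208)), (170, np.float64(0.653), np.float64(0.205)), (172, np.float64(0.648), np.float64(0.206)), (174, np.float64(0.649), np.float64(0.167)), (176, np.float64(0.645), np.float64(0.162)), (178, np.float64(0.665), np.float64(-0.004)), (180, np.float64(0.659), np.float64(0.0))]
[[ 0.768 -0.14   0.596]
 [ 0.706 -0.146  0.552]
 [ 0.679 -0.138  0.592]]
pre [ 1.894 -1.071  0.129 -0.076  0.44   0.205] mid [ 0.915 -0.271 -0.432 -0.039  0.22   0.212]
```

Emit:
send_rows:
  moves:
    - [0.9,-0.27,-0.43,-0.04,0.22,0.21]
    - [0.9,-0.27,-0.43,-0.04,0.22,0.21]
    - [0.9,-0.27,-0.43,-0.04,0.22,0.21]
    - [0.9,-0.27,-0.43,-0.04,0.22,0.21]
    - [0.9,-0.27,-0.43,-0.04,0.22,0.21]
    - [0.9,-0.27,-0.43,-0.04,0.22,0.21]
    - [0.9,-0.27,-0.43,-0.04,0.22,0.21]

```text
time_s: 0.8
position: [0.3976, -0.4508, 0.3308]
tcp_rot: [[0.939, 0.006, 0.343], [0.008, -1.0, -0.004], [0.343, 0.006, -0.939]]
force: [-0.5, -0.1, -0.3]
opening: 0.998
grasp_force: 0.0
```

```bash
python3 - <<'E'
from h import *
print(row([.555,-.18,.21],Rphi(40)))
for n in ['top','scene']:
    F=np.load(f'pics/{n}0.npz');D=F['d'];v,u=np.mgrid[0:400,0:640]
    P=depthpt(n,np.c_[u.ravel(),v.ravel()],D)
    m=(D.ravel()>0)&(P[:,2]>.1)&(P[:,2]<.3)&(P[:,0]>.4)&(P[:,0]<.54)&(P[:,1]<-.045)&(P[:,1]>-.1)
    print(n,m.sum(),P[m][np.argsort(P[m][:,1])][:14].round(3).tolist())
E
```

```text
[ 0.434 -1.082  0.665  0.002  0.222  0.005]
top 317 [[0.49, -0.089, 0.102], [0.495, -0.089, 0.104], [0.487, -0.089, 0.102], [0.492, -0.089, 0.105], [0.484, -0.089, 0.104], [0.493, -0.087, 0.101], [0.495, -0.087, 0.103], [0.49, -0.087, 0.103], [0.487, -0.087, 0.102], [0.476, -0.086, 0.101], [0.482, -0.086, 0.103], [0.479, -0.086, 0.103], [0.484, -0.086, 0.108], [0.493, -0.084, 0.101]]
scene 30 [[0.52, -0.054, 0.233], [0.518, -0.053, 0.235], [0.522, -0.053, 0.23], [0.522, -0.053, 0.233], [0.515, -0.052, 0.237], [0.511, -0.051, 0.237], [0.517, -0.051, 0.234], [0.509, -0.051, 0.239], [0.519, -0.051, 0.233], [0.514, -0.05, 0.236], [0.512, -0.05, 0.238], [0.504, -0.049, 0.24], [0.501, -0.049, 0.241], [0.499, -0.049, 0.24]]
```

Emit:
send_rows:
  moves:
    - [0.43,-1.0,0.66,0,0.22,0]
    - [0.43,-1.0,0.66,0,0.22,0]
    - [0.43,-1.0,0.66,0,0.22,0]
    - [0.43,-1.0,0.66,0,0.22,0]
    - [0.43,-1.0,0.66,0,0.22,0]
    - [0.43,-1.0,0.66,0,0.22,0]
    - [0.43,-1.0,0.66,0,0.22,0]
    - [0.43,-1.0,0.66,0,0.22,0]
    - [0.43,-1.0,0.66,0,0.22,0]

```text
time_s: 1.7
position: [0.553, -0.2029, 0.2098]
tcp_rot: [[0.769, 0.002, 0.639], [0.004, -1.0, -0.002], [0.639, 0.004, -0.769]]
force: [-0.2, -0.1, 0.5]
opening: 0.999
grasp_force: 0.0
```

```bash
python3 - <<'E'
from h import *
s=readout.read_state();p,d=viewer.capture('wrist');t,_=viewer.capture('top');sc,sd=viewer.capture('scene')
print(s['position'],s['force'])
cv2.imwrite('pics/w1.png',p[:,:,::-1]);cv2.imwrite('pics/s1.png',sc[:,:,::-1])
w=redc(p,(0,0,640,400));print(w)
a=redc(sc,(330,130,380,165)); print('tab w+scene',tri(rays('wrist',w[0],s),rays('scene',a[0])),'depth',depthpt('wrist',w[0],d,s))
o=np.hstack([p,sc])[:, :]; cv2.imwrite('pics/ws1.png',cv2.resize(o,(800,250))[:,:,::-1])
E
```

```text
[ 0.55299833 -0.20291401  0.20975071] [-0.15266732 -0.11625673  0.52014656]
(array([296.35816619, 196.02101242]), 1047, (np.int64(218), np.int64(313), np.int64(178), np.int64(211)))
tab w+scene (array([ 0.62004473, -0.1784162 ,  0.11958397]), np.float64(0.0003574076220205531)) depth [[ 0.61964528 -0.17847597  0.12007215]]
```

View pics/w1.png

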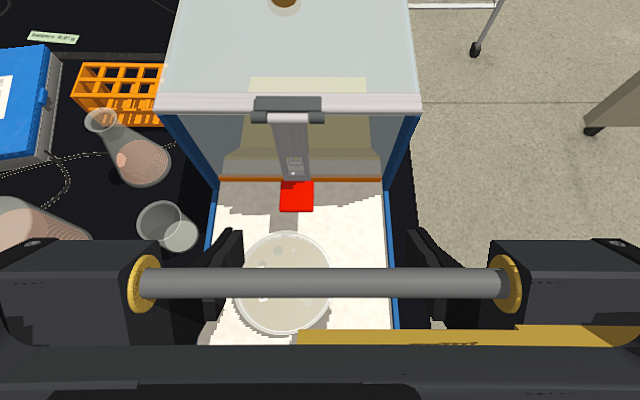

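The wrist view shows the hasp's tab at (296,196), hanging from the bracket at (288,108), and dish_a below it at (283,283). The way to the tab is clear.

```bash
python3 - <<'E'
from h import *
print(row([.553,-.179,.202],Rphi(40)),row([.631,-.179,.106],Rphi(40)))
E
```

```text
[-0.024 -0.101  0.027  0.003  0.002  0.002] [-0.03  -0.104  0.522  0.003  0.002  0.002]
```

Emit:
send_rows:
  moves:
    - [-0.02,-0.1,0.03,0,0,0]
    - [-0.03,-0.1,0.2,0,0,0]
    - [-0.03,-0.1,0.33,0,0,0]
    - [-0.03,-0.1,0.42,0,0,0]
    - [-0.03,-0.1,0.48,0,0,0]
    - [-0.03,-0.1,0.52,0,0,0]
    - [-0.03,-0.1,0.52,0,0,0]

```text
time_s: 2.55
position: [0.6312, -0.1785, 0.1055]
tcp_rot: [[0.768, 0.001, 0.64], [0.004, -1.0, -0.003], [0.64, 0.005, -0.768]]
force: [0.3, 0.2, 0.1]
opening: 1.001
grasp_force: 0.0
```

```bash
python3 - <<'E'
from h import *
s=readout.read_state();p,d=viewer.capture('wrist');print(s['position'],s['force']);cv2.imwrite('pics/w2.png',cv2.resize(p,(480,300))[:,:,::-1])
E
```

```text
[ 0.63118941 -0.17849599  0.10546353] [0.34435556 0.17262805 0.07585119]
```

View pics/w2.png

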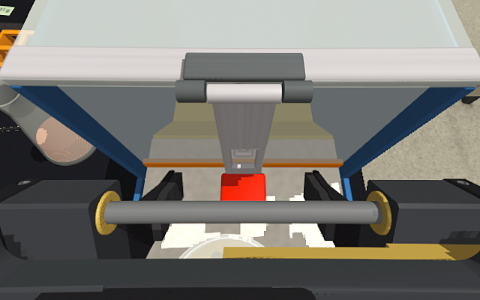

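The red tab sits between the fingers, centred at (243,187). I'll close on it.

Emit:
send_rows:
  moves:
    - [0,0,0,0,0,0]
    - [0,0,0,0,0,0]
    - [0,0,0,0,0,0]
    - [0,0,0,0,0,0]
    - [0,0,0,0,0,0]
    - [0,0,0,0,0,0]
  grip: 0

```text
time_s: 3.2
position: [0.6309, -0.1772, 0.1061]
tcp_rot: [[0.768, 0.003, 0.641], [0.005, -1.0, -0.002], [0.641, 0.005, -0.768]]
force: [0.2, 0.8, -0.8]
opening: 0.541
grasp_force: 0.0
```

```bash
cat > arc.py <<'E'
from h import *
import sys
# arc from q0 to q1, n rows: shifts from present pose
q0,q1,n=float(sys.argv[1]),float(sys.argv[2]),int(sys.argv[3])
f=lambda q:.088*np.array([-np.sin(q),0,-np.cos(q)])+.018*np.array([-np.cos(q),0,np.sin(q)])
R=np.array(readout.read_state()['tcp_rot'])
for q in np.linspace(q0,q1,n+1)[1:]: print(round(q,2),(R.T@(f(q)-f(q0))/.25).round(3).tolist())
E
python3 arc.py 0 1.5 10; python3 -c "
from h import *
s=readout.read_state();print(s['opening'],s['grasp_force'],s['force'])"
```

```text
0.15 [-0.03, -0.0, -0.044]
0.3 [-0.054, -0.0, -0.093]
0.45 [-0.07, -0.0, -0.144]
0.6 [-0.078, -0.0, -0.198]
0.75 [-0.077, 0.0, -0.252]
0.9 [-0.069, 0.0, -0.305]
1.05 [-0.053, 0.0, -0.356]
1.2 [-0.03, 0.001, -0.405]
1.35 [0.001, 0.001, -0.449]
1.5 [0.037, 0.001, -0.488]
0.5406844621414976 0.0 [ 0.22945737  0.76394738 -0.77984836]
```

Emit:
send_rows:
  moves:
    - [0,0,0,0,0,0]
    - [0,0,0,0,0,0]
    - [0,0,0,0,0,0]
    - [0,0,0,0,0,0]
    - [0,0,0,0,0,0]

```text
time_s: 3.7
position: [0.631, -0.1783, 0.1059]
tcp_rot: [[0.768, 0.001, 0.64], [0.004, -1.0, -0.004], [0.64, 0.006, -0.768]]
force: [-0.7, -4.6, -1.6]
opening: 0.336
grasp_force: 30.0
```

Emit:
send_rows:
  moves:
    - [-0.03,0,-0.044,0,0,0]
    - [-0.054,0,-0.093,0,0,0]
    - [-0.07,0,-0.144,0,0,0]
    - [-0.078,0,-0.198,0,0,0]
    - [-0.077,0,-0.252,0,0,0]
    - [-0.069,0,-0.305,0,0,0]
    - [-0.053,0,-0.356,0,0,0]
    - [-0.03,0,-0.405,0,0,0]
    - [0.001,0,-0.449,0,0,0]
    - [0.037,0,-0.488,0,0,0]

```text
time_s: 4.7
position: [0.559, -0.1784, 0.2053]
tcp_rot: [[0.77, -0.0, 0.639], [0.004, -1.0, -0.005], [0.639, 0.007, -0.77]]
force: [2.3, -5.9, -5.0]
opening: 0.339
grasp_force: 30.0
```

```bash
python3 arc.py 1.5 3.4 12;python3 -c "
from h import *
s=readout.read_state();print(s['position'],s['opening'],s['grasp_force'],s['force'])"
```

```text
1.66 [0.045, 0.0, -0.035]
1.82 [0.094, 0.001, -0.063]
1.98 [0.148, 0.001, -0.082]
2.13 [0.203, 0.001, -0.093]
2.29 [0.26, 0.002, -0.095]
2.45 [0.317, 0.002, -0.088]
2.61 [0.371, 0.002, -0.073]
2.77 [0.423, 0.002, -0.048]
2.92 [0.469, 0.002, -0.016]
3.08 [0.511, 0.002, 0.023]
3.24 [0.545, 0.002, 0.068]
3.4 [0.573, 0.002, 0.118]
[ 0.55899282 -0.17839946  0.20525783] 0.33861385676292377 29.998438842594624 [ 2.27895225 -5.93547754 -4.96210702]
```

Emit:
send_rows:
  moves:
    - [0.045,0,-0.035,0,0,0]
    - [0.094,0,-0.063,0,0,0]
    - [0.148,0,-0.082,0,0,0]
    - [0.203,0,-0.093,0,0,0]
    - [0.26,0,-0.095,0,0,0]
    - [0.317,0,-0.088,0,0,0]
    - [0.371,0,-0.073,0,0,0]
    - [0.423,0,-0.048,0,0,0]
    - [0.469,0,-0.016,0,0,0]
    - [0.511,0,0.023,0,0,0]
    - [0.545,0,0.068,0,0,0]
    - [0.573,0,0.118,0,0,0]

```text
time_s: 5.9
position: [0.69, -0.1782, 0.2765]
tcp_rot: [[0.766, 0.001, 0.643], [0.007, -1.0, -0.006], [0.643, 0.009, -0.766]]
force: [-1.7, -6.2, 2.2]
opening: 0.334
grasp_force: 30.0
```

Emit:
send_rows:
  moves:
    - [0,0,0,0,0,0]
    - [0,0,0,0,0,0]
    - [0,0,0,0,0,0]

```text
time_s: 6.2
position: [0.6899, -0.1783, 0.2765]
tcp_rot: [[0.766, 0.001, 0.643], [0.006, -1.0, -0.006], [0.643, 0.009, -0.766]]
force: [1.6, -4.8, 3.4]
opening: 0.337
grasp_force: 30.0
```

```bash
python3 - <<'E'
from h import *
s=readout.read_state();sc,sd=viewer.capture('scene');t,td=viewer.capture('top')
o=np.zeros((500,760,3),np.uint8);o[:480,:480]=cv2.resize(sc[60:220,260:420],(480,480));o[:420,480:760]=cv2.resize(t[140:280,350:443],(280,420));cv2.imwrite('pics/s2.png',o[:,:,::-1])
E
```

```text
(no output)
```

View pics/s2.png

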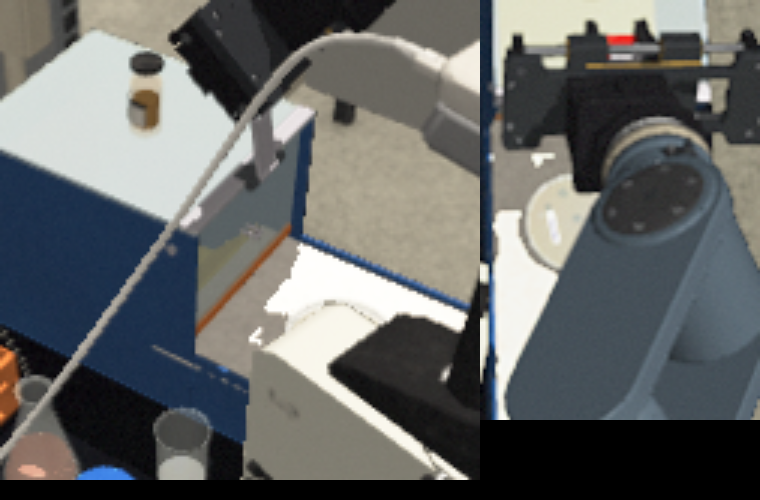

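The scene crop shows the hasp upright, leaning back over the roof, and gripped from above, with the dishes still on the deck. I'll release and retract.

Emit:
send_rows:
  moves:
    - [0,0,0,0,0,0]
    - [0,0,0,0,0,0]
    - [0,0,0,0,0,0]
    - [0,0,0,0,0,0]
    - [0,0,0,0,0,0]
    - [0,0,-0.1,0,0,0]
    - [0,0,-0.25,0,0,0]
    - [0,0,-0.45,0,0,0]
    - [0,0,-0.6,0,0,0]
    - [0,0,-0.6,0,0,0]
  grip: 0.8

```text
time_s: 7.3
position: [0.5921, -0.1765, 0.3951]
tcp_rot: [[0.764, 0.002, 0.646], [0.008, -1.0, -0.006], [0.646, 0.01, -0.764]]
force: [-0.0, -0.3, 0.1]
opening: 0.798
grasp_force: 0.0
```

```bash
python3 - <<'E'
from h import *
s=readout.read_state()
sc,sd=viewer.capture('scene');w=redc(sc,(300,40,400,170));print(s['position'],w)
print('tab depth',depthpt('scene',w[0],sd))
print(row([.44,-.165,.20],Rphi(35)),row([.444,-.165,.142],Rphi(35)))
E
```

```text
[ 0.5921162  -0.17651964  0.39512218] (array([336.39506173,  80.5308642 ]), 81, (np.int64(330), np.int64(341), np.int64(76), np.int64(85)))
tab depth [[ 0.66965769 -0.17040841  0.29440143]]
[-0.962 -0.052  0.198  0.003 -0.056  0.004] [-1.099 -0.054  0.386  0.003 -0.056  0.004]
```

```bash
python3 - <<'E'
from h import *
s=readout.read_state()
p,d=viewer.capture('wrist');w=redc(p,(150,0,500,330));print(w,depthpt('wrist',w[0],d,s))
cv2.imwrite('pics/w3.png',cv2.resize(p,(480,300))[:,:,::-1])
v,u=np.mgrid[0:400,0:640];P=depthpt('wrist',np.c_[u.ravel(),v.ravel()],d,s)
m=(d.ravel()>0)&(P[:,2]>.215)&(P[:,2]<.36)&(P[:,0]>.6)&(P[:,0]<.72)&(abs(P[:,1]+.179)<.009)
Q=P[m]
for z in np.arange(.215,.36,.01):
    k=Q[(Q[:,2]>z)&(Q[:,2]<z+.01)]
    if len(k):print(round(z,3),len(k),k[:,0].min().round(4),np.median(k[:,0]).round(4))
E
```

```text
(array([324.24434389, 185.99095023]), 221, (np.int64(310), np.int64(341), np.int64(179), np.int64(206))) [[ 0.65882923 -0.17622441  0.32563552]]
0.215 75 0.6387 0.6402
0.225 70 0.6407 0.6419
0.235 74 0.6421 0.6438
0.245 101 0.644 0.6458
0.255 21 0.6462 0.6476
0.265 22 0.6477 0.6492
0.275 78 0.6495 0.651
0.285 203 0.6511 0.6535
0.295 134 0.6528 0.6543
0.305 137 0.6547 0.6562
0.315 196 0.6564 0.6582
0.325 41 0.6582 0.6599
```

View pics/w3.png

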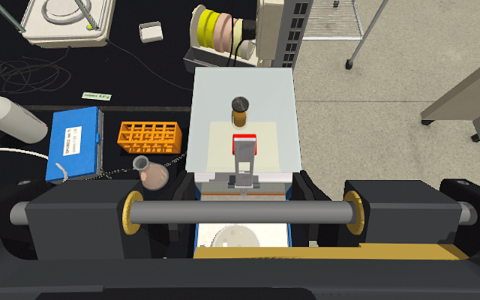

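The wrist view shows the leaf standing at (245,165) with its tab behind. Its slope gives about 3.32 rad, past 3.2. Next I go in between the dishes.

Emit:
send_rows:
  moves:
    - [-0.96,-0.05,0.2,0,-0.056,0]
    - [-0.96,-0.05,0.2,0,-0.056,0]
    - [-0.96,-0.05,0.2,0,-0.056,0]
    - [-0.96,-0.05,0.2,0,-0.056,0]
    - [-0.96,-0.05,0.2,0,-0.056,0]
    - [-0.96,-0.05,0.2,0,-0.056,0]
    - [-0.96,-0.05,0.2,0,-0.056,0]
    - [-0.96,-0.05,0.2,0,-0.056,0]
  grip: 0.5

```text
time_s: 8.2
position: [0.4406, -0.1647, 0.1969]
tcp_rot: [[0.822, 0.002, 0.569], [0.003, -1.0, -0.0], [0.569, 0.002, -0.822]]
force: [0.4, 0.3, 0.4]
opening: 0.503
grasp_force: 0.0
```

```bash
python3 - <<'E'
from h import *
s=readout.read_state();print(s['position'],s['opening'],s['joint_positions'])
p,d=viewer.capture('wrist');cv2.imwrite('pics/w4.png',cv2.resize(p,(480,300))[:,:,::-1]);np.savez('pics/w4.npz',p=p,d=d)
print(row([.444,-.165,.142],Rphi(35)),row([.490,-.165,.0765],Rphi(35)))
# dish_a from wrist: lid circle around expected pixel
hsv=cv2.cvtColor(p,cv2.COLOR_RGB2HSV)
v,u=np.mgrid[0:400,0:640];P=depthpt('wrist',np.c_[u.ravel(),v.ravel()],d,s);
for nm,x0,x1 in (('a',.49,.62),('b',.36,.48)):
    m=(d.ravel()>0)&(P[:,2]>.079)&(P[:,2]<.093)&(P[:,0]>x0)&(P[:,0]<x1)&(P[:,1]<-.1)&(P[:,1]>-.25)
    Q=P[m];print(nm,m.sum(),Q.min(0).round(4) if len(Q) else 0,Q.max(0).round(4) if len(Q) else 0)
m=(d.ravel()>0)&(P[:,2]<.078)&(P[:,2]>.06)&(P[:,0]>.4)&(P[:,0]<.64)&(abs(P[:,1]+.179)<.07)
print('deck z',np.percentile(P[m][:,2],[5,50,95]))
E
```

```text
[ 0.44063506 -0.16471876  0.19693241] 0.5032360986950036 [-52.4287882   16.81982224 129.39966149  69.54519124  28.78400547
 -23.99781561]
[-0.119 -0.002  0.189  0.001  0.002  0.003] [-0.117 -0.003  0.509  0.001  0.002  0.003]
a 6329 [ 0.5089 -0.2119  0.079 ] [ 0.5997 -0.1223  0.0889]
b 4818 [ 0.3919 -0.2085  0.083 ] [ 0.4756 -0.134   0.0883]
deck z [0.06869634 0.06983729 0.07096716]
```

View pics/w4.png

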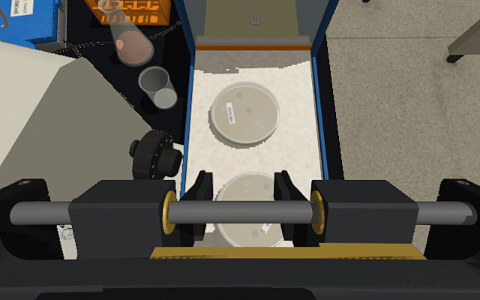

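The wrist view shows dish_a (245,113), dish_b (250,208) partly between the fingers, and the focus knob of the microscope (155,155) near the left rail. I'll check the knob's height against the gripper body.

```bash
python3 - <<'E'
from h import *
F=np.load('pics/w4.npz');d=F['d'];s=readout.read_state()
v,u=np.mgrid[0:400,0:640];P=depthpt('wrist',np.c_[u.ravel(),v.ravel()],d,s)
m=(d.ravel()>0)&(u.ravel()>150)&(u.ravel()<245)&(v.ravel()<235)&(P[:,1]<-.03)&(P[:,1]>-.1)&(P[:,2]>.075)&(P[:,0]<.58)
Q=P[m]
for y in np.arange(-.1,-.03,.01):
    k=Q[(Q[:,1]>y)&(Q[:,1]<y+.01)]
    if len(k): i=k[:,2].argmax();print(round(y,3),len(k),k[i].round(3),k[:,0].min().round(3),k[:,0].max().round(3))
E
```

```text
-0.1 43 [ 0.497 -0.09   0.096] 0.472 0.498
-0.09 598 [ 0.488 -0.08   0.107] 0.468 0.502
-0.08 815 [ 0.495 -0.07   0.119] 0.468 0.521
-0.07 1072 [ 0.49  -0.065  0.124] 0.465 0.522
-0.06 1963 [ 0.524 -0.054  0.188] 0.465 0.526
-0.05 2129 [ 0.511 -0.05   0.176] 0.465 0.534
-0.04 202 [ 0.472 -0.04   0.143] 0.46 0.472
```

```bash
python3 - <<'E'
from h import *
print(row([.446,-.173,.176],Rphi(25)),row([.4925,-.173,.0765],Rphi(25)))
E
```

```text
[-0.034  0.031  0.082  0.001 -0.109  0.003] [-0.109  0.029  0.515  0.001 -0.109  0.003]
```

Emit:
send_rows:
  moves:
    - [-0.034,0.03,0.08,0,-0.09,0]
    - [-0.034,0.03,0.08,0,-0.11,0]
    - [-0.06,0.03,0.2,0,-0.11,0]
    - [-0.08,0.03,0.34,0,-0.11,0]
    - [-0.096,0.03,0.44,0,-0.11,0]
    - [-0.103,0.03,0.485,0,-0.11,0]
    - [-0.107,0.03,0.505,0,-0.11,0]
    - [-0.109,0.03,0.513,0,-0.11,0]
    - [-0.109,0.03,0.513,0,-0.11,0]

```text
time_s: 9.15
position: [0.4926, -0.1729, 0.0774]
tcp_rot: [[0.906, 0.004, 0.423], [0.006, -1.0, -0.004], [0.423, 0.006, -0.906]]
force: [-0.6, 1.5, 0.3]
opening: 0.499
grasp_force: 0.0
```

```bash
python3 - <<'E'
from h import *
s=readout.read_state();print(s['joint_positions'])
p,d=viewer.capture('wrist');np.savez('pics/w5.npz',p=p,d=d);cv2.imwrite('pics/w5.png',p[:,:,::-1])
v,u=np.mgrid[0:400,0:640];P=depthpt('wrist',np.c_[u.ravel(),v.ravel()],d,s)
m=(d.ravel()>0)&(P[:,2]>.079)&(P[:,2]<.093)&(P[:,0]>.51)&(P[:,0]<.62)&(P[:,1]<-.11)&(P[:,1]>-.23)
Q=P[m];print(m.sum(),Q.min(0),Q.max(0))
for X in (.54,.60): print(row([X,-.173,.0765],Rphi(25)))
print(row([.645,-.173,.0765],Rphi(35)),row([.662,-.175,.0765],Rphi(36)))
E
```

```text
[-41.32529692  34.50665993 121.74178638  75.32716233  16.60123428
 -23.56925219]
20911 [ 0.51000627 -0.21185521  0.07906124] [ 0.59934184 -0.12131339  0.08845888]
[0.171 0.001 0.085 0.002 0.    0.004]
[0.389 0.002 0.186 0.002 0.    0.004]
[0.552 0.003 0.262 0.002 0.111 0.004] [0.614 0.011 0.291 0.002 0.122 0.004]
```

Emit:
send_rows:
  moves:
    - [0.03,0,0.015,0,0,0]
    - [0.06,0,0.03,0,0,0]
    - [0.09,0,0.045,0,0,0]
    - [0.12,0,0.06,0,0,0]
    - [0.15,0,0.075,0,0,0]
    - [0.18,0,0.088,0,0,0]
    - [0.21,0,0.102,0,0,0]
    - [0.24,0,0.116,0,0,0]
    - [0.27,0,0.13,0,0,0]
    - [0.3,0,0.144,0,0,0]
    - [0.33,0,0.158,0,0,0]
    - [0.36,0,0.172,0,0,0]

```text
time_s: 10.4
position: [0.5915, -0.1725, 0.0768]
tcp_rot: [[0.907, 0.003, 0.422], [0.005, -1.0, -0.004], [0.422, 0.005, -0.907]]
force: [-1.9, 0.1, -0.4]
opening: 0.498
grasp_force: 0.1
```

```bash
python3 - <<'E'
from h import *
s=readout.read_state();print(s['joint_positions'])
p,d=viewer.capture('wrist');cv2.imwrite('pics/w6.png',cv2.resize(p,(480,300))[:,:,::-1])
v,u=np.mgrid[0:400,0:640];P=depthpt('wrist',np.c_[u.ravel(),v.ravel()],d,s)
m=(d.ravel()>0)&(P[:,2]>.079)&(P[:,2]<.093)&(P[:,0]>.60)&(P[:,0]<.72)&(P[:,1]<-.11)&(P[:,1]>-.23)
Q=P[m];print(m.sum(),Q.min(0),Q.max(0))
for X,f in ((.61,27),(.63,33),(.645,35),(.665,37)): print(row([X,-.173,.077],Rphi(f)))
E
```

```text
[-33.33684948  37.26030293 108.70150116  46.96128888  18.24904478
  13.46359631]
22124 [ 0.60000111 -0.22997959  0.08006055] [ 0.6847304  -0.11000273  0.09299495]
[ 0.061 -0.     0.029  0.003  0.022  0.003]
[0.134 0.    0.063 0.003 0.088 0.003]
[0.188 0.    0.089 0.003 0.11  0.004]
[0.261 0.001 0.123 0.003 0.133 0.004]
```

View pics/w6.png

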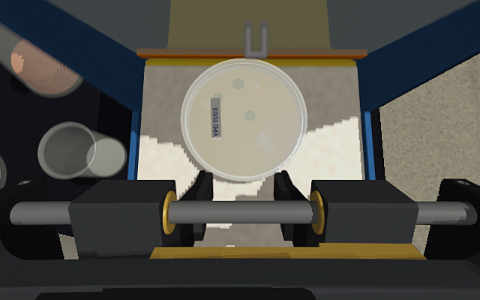

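The wrist view shows dish_a (243,118) cradled by both fingertips and meeting the flap's orange edge (250,55). I'll lean back and push on.

Emit:
send_rows:
  moves:
    - [0.03,0,0.015,0,0.015,0]
    - [0.06,0,0.029,0,0.03,0]
    - [0.09,0,0.043,0,0.055,0]
    - [0.112,0,0.053,0,0.075,0]
    - [0.134,0,0.063,0,0.09,0]
    - [0.16,0,0.076,0,0.1,0]
    - [0.188,0,0.089,0,0.11,0]
    - [0.21,0,0.099,0,0.118,0]
    - [0.235,0,0.111,0,0.126,0]
    - [0.261,0,0.123,0,0.133,0]
    - [0.261,0,0.123,0,0.133,0]

```text
time_s: 11.55
position: [0.6597, -0.1721, 0.0758]
tcp_rot: [[0.802, 0.006, 0.597], [0.009, -1.0, -0.003], [0.597, 0.008, -0.802]]
force: [-17.3, -2.9, 10.5]
opening: 0.5
grasp_force: 4.4
```

```bash
cat > look.py <<'E'
from h import *
import sys
s=readout.read_state();p,d=viewer.capture('wrist');cv2.imwrite(f'pics/{sys.argv[1]}.png',p[:,:,::-1])
print(s['position'],s['force'])
v,u=np.mgrid[0:400,0:640];P=depthpt('wrist',np.c_[u.ravel(),v.ravel()],d,s)
for x in np.arange(.62,.88,.02):
    m=(d.ravel()>0)&(P[:,0]>x)&(P[:,0]<x+.02)&(P[:,1]<-.14)&(P[:,1]>-.22)&(v.ravel()<235)&(P[:,2]<.19)
    if m.sum(): print(round(x,2),m.sum(),np.percentile(P[m][:,2],[5,50,95]).round(3))
E
python3 look.py w7
```

```text
[ 0.65974119 -0.1720919   0.07580772] [-17.25264112  -2.87232372  10.53863222]
0.66 120 [0.069 0.089 0.156]
```

```bash
python3 - <<'E'
from h import *
s=readout.read_state();print(s['moment'],s['force'])
p,d=viewer.capture('wrist')
P=depthpt('wrist',[(u,v) for v in range(10,240,25) for u in (200,324,340,450)],d,s)
for i in range(0,len(P),4): print(10+25*(i//4),P[i:i+4].round(3).tolist(),p[10+25*(i//4),[200,324,340,450]].tolist())
m=redc(p,(0,0,640,400)) if 0 else None
E
```

```text
[-0.08829707  0.50637648  1.10867185] [-16.24891874  -3.13456943  10.44254624]
10 [[0.678, -0.147, 0.205], [0.625, -0.17, 0.252], [0.625, -0.17, 0.252], [0.625, -0.17, 0.252]] [[206, 212, 207], [120, 117, 115], [124, 119, 118], [117, 113, 112]]
35 [[0.673, -0.148, 0.204], [0.625, -0.17, 0.252], [0.625, -0.17, 0.252], [0.625, -0.17, 0.252]] [[206, 211, 205], [120, 116, 114], [124, 119, 118], [120, 115, 114]]
60 [[0.667, -0.148, 0.204], [0.625, -0.17, 0.252], [0.625, -0.17, 0.252], [0.625, -0.17, 0.252]] [[206, 211, 205], [120, 115, 114], [123, 118, 118], [128, 123, 121]]
85 [[0.662, -0.149, 0.205], [0.625, -0.17, 0.252], [0.625, -0.17, 0.252], [0.625, -0.17, 0.252]] [[206, 212, 205], [120, 116, 115], [123, 119, 118], [125, 120, 119]]
110 [[0.656, -0.15, 0.205], [0.625, -0.17, 0.252], [0.625, -0.17, 0.252], [0.625, -0.17, 0.252]] [[130, 125, 123], [121, 115, 115], [123, 121, 118], [120, 118, 116]]
135 [[0.652, -0.151, 0.205], [0.625, -0.17, 0.252], [0.625, -0.17, 0.252], [0.625, -0.17, 0.252]] [[130, 125, 124], [120, 114, 114], [123, 120, 118], [126, 121, 119]]
160 [[0.647, -0.151, 0.206], [0.625, -0.17, 0.252], [0.625, -0.17, 0.252], [0.625, -0.17, 0.252]] [[130, 125, 124], [119, 115, 114], [123, 118, 117], [122, 118, 118]]
185 [[0.657, -0.137, 0.169], [0.625, -0.17, 0.252], [0.625, -0.17, 0.252], [0.625, -0.17, 0.252]] [[97, 104, 103], [120, 115, 114], [124, 119, 118], [124, 120, 120]]
210 [[0.663, -0.122, 0.127], [0.625, -0.17, 0.252], [0.625, -0.17, 0.252], [0.625, -0.17, 0.252]] [[134, 133, 124], [117, 115, 112], [122, 119, 118], [121, 116, 117]]
235 [[0.666, -0.102, 0.07], [0.625, -0.17, 0.252], [0.625, -0.17, 0.252], [0.625, -0.17, 0.252]] [[164, 156, 143], [118, 114, 113], [123, 119, 118], [133, 129, 128]]
```

Emit:
send_rows:
  moves:
    - [0,0,-0.1,0,0,0]
    - [0,0,-0.25,0,0,0]
    - [0,0,-0.42,0,0,0]
    - [0,0,-0.42,0,0,0]
    - [0,0,-0.42,0,0,0]

```text
time_s: 12.15
position: [0.6004, -0.1726, 0.1609]
tcp_rot: [[0.799, 0.002, 0.602], [0.005, -1.0, -0.004], [0.602, 0.006, -0.799]]
force: [0.7, -0.5, -0.9]
opening: 0.499
grasp_force: 0.0
```

```bash
python3 look.py w8; python3 - <<'E'
from h import *
p,d=viewer.capture('top');np.savez('pics/t2.npz',p=p,d=d)
s=readout.read_state()
p,d=viewer.capture('wrist');v,u=np.mgrid[0:400,0:640];P=depthpt('wrist',np.c_[u.ravel(),v.ravel()],d,s)
m=(d.ravel()>0)&(P[:,2]>.215)&(P[:,2]<.34)&(P[:,0]>.62)&(P[:,0]<.72)&(abs(P[:,1]+.179)<.009)
if m.sum()>20: print('leaf',m.sum(),np.polyfit(P[m][:,2],P[m][:,0],1))
E
```

```text
[ 0.60036029 -0.17260615  0.16090358] [ 0.68339253 -0.4587027  -0.87299692]
0.62 1247 [0.069 0.07  0.071]
0.64 8558 [0.069 0.132 0.176]
leaf 4723 [0.18365329 0.59932527]
```

```bash
python3 - <<'E'
from h import *
print(row([.50,-.176,.23],Rphi(20)),row([.365,-.178,.20],Rphi(5)))
F=np.load('pics/t2.npz');D=F['d'];v,u=np.mgrid[0:400,0:640];P=depthpt('top',np.c_[u.ravel(),v.ravel()],D)
m=(D.ravel()>0)&(P[:,2]>.077)&(P[:,2]<.095)&(P[:,0]>.37)&(P[:,0]<.6)&(P[:,1]<-.1)&(P[:,1]>-.25)
Q=P[m];print(len(Q),Q.min(0),Q.max(0))
E
```

```text
[-0.151  0.016 -0.47   0.001 -0.187  0.003] [-0.655  0.022 -0.697  0.002 -0.354  0.003]
378 [ 0.38867709 -0.18043464  0.07724178] [ 0.59754449 -0.11903689  0.09490503]
```

Emit:
send_rows:
  moves:
    - [-0.15,0.02,-0.4,0,-0.1,0]
    - [-0.3,0.02,-0.5,0,-0.19,0]
    - [-0.65,0.02,-0.7,0,-0.35,0]
    - [-0.65,0.02,-0.7,0,-0.35,0]
    - [-0.65,0.02,-0.7,0,-0.35,0]
    - [-0.65,0.02,-0.7,0,-0.35,0]
    - [-0.65,0.02,-0.7,0,-0.35,0]
    - [-0.65,0.02,-0.7,0,-0.35,0]

```text
time_s: 13.1
position: [0.3611, -0.1754, 0.2008]
tcp_rot: [[0.996, 0.002, 0.088], [0.002, -1.0, 0.0], [0.088, -0.0, -0.996]]
force: [0.3, 0.2, -1.0]
opening: 0.5
grasp_force: 0.0
```

```bash
python3 - <<'E'
from h import *
s=readout.read_state();p,d=viewer.capture('wrist');print(s['joint_positions'],s['position'])
v,u=np.mgrid[0:400,0:640];P=depthpt('wrist',np.c_[u.ravel(),v.ravel()],d,s)
m=(d.ravel()>0)&(P[:,2]>.079)&(P[:,2]<.093)&(P[:,0]>.37)&(P[:,0]<.64)&(P[:,1]<-.11)&(P[:,1]>-.24)
k=cv2.morphologyEx(m.reshape(400,640).astype(np.uint8),cv2.MORPH_OPEN,np.ones((5,5)));m=k.ravel()>0
Q=P[m];print(m.sum(),Q.min(0),Q.max(0)); 
i=Q[:,0].argmax();print(Q[i]); 
for X,z in ((.365,.12),(.365,.0765)): print(row([X,Q[i][1],z],Rphi(5)))
E
```

```text
[-44.80916078  13.45017515 117.01097377   4.97312265  46.06940536
  41.74820594] [ 0.36109892 -0.17536373  0.20080128]
9151 [ 0.38558125 -0.22264579  0.08286728] [ 0.47516463 -0.13300105  0.08854711]
[ 0.47516463 -0.17611144  0.08431326]
[-0.024 -0.003  0.324  0.001 -0.003  0.001]
[-0.04  -0.003  0.497  0.001 -0.003  0.001]
```

Emit:
send_rows:
  moves:
    - [-0.02,0.01,0.15,0,0,0]
    - [-0.024,0.01,0.3,0,0,0]
    - [-0.034,0.01,0.42,0,0,0]
    - [-0.038,0.01,0.47,0,0,0]
    - [-0.04,0.01,0.49,0,0,0]
    - [-0.04,0.01,0.495,0,0,0]
    - [-0.04,0.01,0.495,0,0,0]

```text
time_s: 13.85
position: [0.3675, -0.1808, 0.0777]
tcp_rot: [[0.996, 0.003, 0.094], [0.004, -1.0, -0.005], [0.094, 0.005, -0.996]]
force: [-0.7, 0.3, 0.6]
opening: 0.503
grasp_force: 0.0
```

```bash
python3 - <<'E'
from h import *
s=readout.read_state();print(s['joint_positions'])
for X,f in ((.38,7),(.40,10),(.45,18),(.48,23)): print(row([X,-.179,.0768],Rphi(f)))
E
```

```text
[-44.73958838  30.02241792 123.47623696   9.36234515  22.74473539
  36.54780176]
[ 0.05  -0.007  0.008  0.003  0.018  0.002]
[ 0.129 -0.007  0.016  0.003  0.051  0.002]
[ 0.328 -0.006  0.035  0.003  0.14   0.003]
[ 0.448 -0.006  0.046  0.003  0.196  0.003]
```

Emit:
send_rows:
  moves:
    - [0.04,-0.006,0.007,0,0.015,0]
    - [0.08,-0.006,0.011,0,0.03,0]
    - [0.12,-0.006,0.015,0,0.048,0]
    - [0.16,-0.006,0.019,0,0.065,0]
    - [0.2,-0.006,0.023,0,0.083,0]
    - [0.24,-0.006,0.027,0,0.1,0]
    - [0.28,-0.006,0.031,0,0.12,0]
    - [0.32,-0.006,0.035,0,0.137,0]
    - [0.36,-0.006,0.038,0,0.155,0]
    - [0.4,-0.006,0.042,0,0.175,0]
    - [0.44,-0.006,0.046,0,0.193,0]
    - [0.44,-0.006,0.046,0,0.193,0]

```text
time_s: 15.05
position: [0.4784, -0.1793, 0.0775]
tcp_rot: [[0.921, 0.002, 0.389], [0.004, -1.0, -0.005], [0.389, 0.006, -0.921]]
force: [0.5, 0.6, 0.0]
opening: 0.501
grasp_force: 0.0
```

```bash
cat > pb.py <<'E'
from h import *
s=readout.read_state();print(s['joint_positions'],s['position'])
p,d=viewer.capture('wrist')
v,u=np.mgrid[0:400,0:640];P=depthpt('wrist',np.c_[u.ravel(),v.ravel()],d,s)
m=(d.ravel()>0)&(P[:,2]>.079)&(P[:,2]<.093)&(P[:,0]>.37)&(P[:,0]<.70)&(P[:,1]<-.11)&(P[:,1]>-.24)
k=cv2.morphologyEx(m.reshape(400,640).astype(np.uint8),cv2.MORPH_OPEN,np.ones((7,7)));m=k.ravel()>0
Q=P[m];print(m.sum(),Q.min(0),Q.max(0)); 
E
python3 pb.py; python3 - <<'E'
from h import *
for X in (.50,.55,.585): print(row([X,-.178,.0772],Rphi(25)))
E
```

```text
[-42.37815963  33.81127289 121.71887129  65.55963856  16.49788437
 -14.90053505] [ 0.47837595 -0.17931649  0.0775301 ]
22177 [ 0.48257468 -0.22337194  0.0802831 ] [ 0.57285743 -0.13355684  0.09282507]
[ 0.081 -0.004  0.035  0.003  0.024  0.003]
[ 0.265 -0.004  0.113  0.003  0.024  0.003]
[ 0.395 -0.003  0.167  0.003  0.024  0.003]
```

Dish_b is following straight (centre 0.527, -0.178).

Emit:
send_rows:
  moves:
    - [0.03,-0.004,0.014,0,0.01,0]
    - [0.065,-0.004,0.028,0,0.02,0]
    - [0.1,-0.004,0.043,0,0.024,0]
    - [0.135,-0.004,0.058,0,0.024,0]
    - [0.17,-0.004,0.073,0,0.024,0]
    - [0.205,-0.004,0.087,0,0.024,0]
    - [0.24,-0.004,0.102,0,0.024,0]
    - [0.275,-0.004,0.117,0,0.024,0]
    - [0.31,-0.004,0.131,0,0.024,0]
    - [0.345,-0.004,0.146,0,0.024,0]
    - [0.38,-0.004,0.16,0,0.024,0]
    - [0.395,-0.004,0.167,0,0.024,0]

```text
time_s: 16.3
position: [0.5856, -0.1777, 0.0768]
tcp_rot: [[0.907, 0.003, 0.422], [0.006, -1.0, -0.004], [0.422, 0.006, -0.907]]
force: [0.2, 0.3, 0.3]
opening: 0.498
grasp_force: 0.1
```

```bash
python3 pb.py; python3 - <<'E'
from h import *
for X,f in ((.61,32),(.63,38),(.645,41),(.66,43)): print(row([X,-.178,.078],Rphi(f)))
E
```

```text
[-34.22522651  37.11927255 109.22809203  48.05665428  18.33846485
  11.47460702] [ 0.58561936 -0.17765961  0.07681987]
23391 [ 0.58848865 -0.23931078  0.07931636] [ 0.67975082 -0.11287345  0.09298385]
[0.09  0.002 0.036 0.002 0.078 0.004]
[0.162 0.002 0.07  0.002 0.145 0.004]
[0.217 0.002 0.095 0.002 0.178 0.004]
[0.271 0.002 0.121 0.002 0.2   0.004]
```

```bash
python3 - <<'E'
from h import *
for X,f in ((.60,29),(.615,33),(.63,37),(.643,38),(.655,39)): print(row([X,-.178,.0772],Rphi(f)))
E
```

```text
[0.052 0.001 0.022 0.002 0.045 0.004]
[0.106 0.002 0.048 0.002 0.089 0.004]
[0.161 0.002 0.073 0.002 0.134 0.004]
[0.208 0.002 0.095 0.002 0.145 0.004]
[0.252 0.002 0.115 0.002 0.156 0.004]
```

Emit:
send_rows:
  moves:
    - [0.026,0,0.011,0,0.023,0]
    - [0.052,0,0.022,0,0.045,0]
    - [0.079,0,0.035,0,0.067,0]
    - [0.106,0,0.048,0,0.089,0]
    - [0.134,0,0.06,0,0.111,0]
    - [0.161,0,0.073,0,0.134,0]
    - [0.185,0,0.084,0,0.14,0]
    - [0.208,0,0.095,0,0.145,0]
    - [0.23,0,0.105,0,0.15,0]
    - [0.252,0,0.115,0,0.156,0]
    - [0.252,0,0.115,0,0.156,0]

```text
time_s: 17.45
position: [0.6549, -0.1773, 0.0769]
tcp_rot: [[0.777, 0.003, 0.63], [0.006, -1.0, -0.002], [0.63, 0.005, -0.777]]
force: [0.4, 0.2, 0.4]
opening: 0.499
grasp_force: 0.4
```

Emit:
send_rows:
  moves:
    - [0,0,-0.1,0,0,0]
    - [0,0,-0.25,0,0,0]
    - [0,0,-0.42,0,0,0]
    - [0,0,-0.42,0,0,0]
    - [0,0,-0.42,0,0,0]

```text
time_s: 17.95
position: [0.588, -0.1775, 0.1593]
tcp_rot: [[0.777, 0.002, 0.63], [0.005, -1.0, -0.003], [0.63, 0.006, -0.777]]
force: [0.4, 0.5, -0.3]
opening: 0.502
grasp_force: 0.0
```

```bash
python3 look.py w9; python3 - <<'E'
from h import *
a,_=viewer.capture('wrist');b,_=viewer.capture('scene')
o=np.zeros((400,800,3),np.uint8);o[:400,:400]=cv2.resize(a[0:260,190:450],(400,400));o[:,400:]=cv2.resize(b[70:190,290:410],(400,400));cv2.imwrite('pics/c9.png',o[:,:,::-1])
E
```

```text
[ 0.58798962 -0.1775406   0.15929374] [ 0.37860637  0.47376392 -0.29335221]
0.62 2099 [0.069 0.07  0.071]
0.64 10292 [0.069 0.137 0.178]
```

View pics/c9.png

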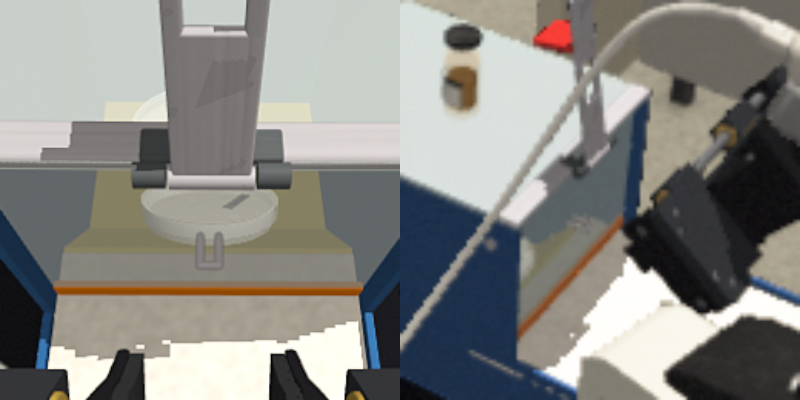

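```bash
python3 - <<'E'
from h import *
s=readout.read_state();o,d=rays('wrist',[(326,133),(326,156)],s);print('dish b top centre',o+d[0]*.339,o+d[1]*.31)
print(row([.555,-.178,.21],Rphi(40)))
# tab estimate with q=3.32
q=3.32;f=.088*np.array([-np.sin(q),0,-np.cos(q)])+.018*np.array([-np.cos(q),0,np.sin(q)]);tab=np.array([.6385,-.178,.205])+f
D=Rphi(40)[:,2];print(tab,'tcp',tab+.016*D, row(tab-.1*D,Rphi(40)),row(tab+.016*D,Rphi(40)))
E
```

```text
dish b top centre [ 0.73373192 -0.17853602  0.04257502] [ 0.69767164 -0.17839159  0.05898137]
[ 0.028  0.004 -0.247  0.001  0.012  0.003]
[ 0.67183099 -0.178       0.2884089 ] tcp [ 0.68211559 -0.178       0.27615219] [ 0.581  0.007 -0.598  0.001  0.012  0.003] [ 0.59   0.007 -0.134  0.001  0.012  0.003]
```

The picture shows the flap shut and both dishes down in the bin, one at (210,210) with its top at about z 0.043, the other behind it. The hasp still stands upright, so I'll grasp its tab again.

Emit:
send_rows:
  moves:
    - [0.29,0,-0.6,0,0.012,0]
    - [0.4,0,-0.6,0,0.012,0]
    - [0.58,0,-0.6,0,0.012,0]
    - [0.58,0,-0.6,0,0.012,0]
    - [0.58,0,-0.6,0,0.012,0]
    - [0.58,0,-0.6,0,0.012,0]
    - [0.58,0,-0.6,0,0.012,0]
    - [0.58,0,-0.6,0,0.012,0]
  grip: 0.85

```text
time_s: 18.9
position: [0.6056, -0.1751, 0.3633]
tcp_rot: [[0.769, 0.004, 0.64], [0.004, -1.0, 0.001], [0.64, 0.001, -0.769]]
force: [0.5, -0.3, -0.3]
opening: 0.845
grasp_force: 0.0
```

```bash
python3 - <<'E'
from h import *
s=readout.read_state();p,d=viewer.capture('wrist');print(s['position'],s['opening'])
v,u=np.mgrid[0:400,0:640];P=depthpt('wrist',np.c_[u.ravel(),v.ravel()],d,s)
m=(d.ravel()>0)&(P[:,2]>.215)&(P[:,2]<.345)&(P[:,0]>.62)&(P[:,0]<.72)&(abs(P[:,1]+.178)<.03)&(v.ravel()<240)
k=m&(abs(P[:,1]+.178)<.008)
print('leaf',np.polyfit(P[k][:,2],P[k][:,0],1),P[k].max(0),'y',np.percentile(P[m&(P[:,2]>.31)][:,1],[1,99]))
print(row([.682,-.178,.276],Rphi(40)))
E
```

```text
[ 0.60555147 -0.17505731  0.36330753] 0.8454095636227246
leaf [0.15557473 0.61082176] [ 0.68466744 -0.17001198  0.32620114] y [-0.1896731  -0.16626968]
[ 0.012  0.012  0.464 -0.001  0.003  0.002]
```

Emit:
send_rows:
  moves:
    - [0.01,0.012,0.1,0,0,0]
    - [0.01,0.012,0.22,0,0,0]
    - [0.01,0.012,0.34,0,0,0]
    - [0.01,0.012,0.42,0,0,0]
    - [0.01,0.012,0.464,0,0,0]
    - [0.01,0.012,0.464,0,0,0]

```text
time_s: 19.55
position: [0.6822, -0.1786, 0.2756]
tcp_rot: [[0.769, 0.003, 0.639], [0.003, -1.0, 0.001], [0.639, 0.002, -0.769]]
force: [-0.9, -0.2, -0.3]
opening: 0.851
grasp_force: 0.0
```

Emit:
send_rows:
  moves:
    - [0,0,0,0,0,0]
    - [0,0,0,0,0,0]
    - [0,0,0,0,0,0]
    - [0,0,0,0,0,0]
    - [0,0,0,0,0,0]
    - [0,0,0,0,0,0]
    - [0,0,0,0,0,0]
    - [0,0,0,0,0,0]
    - [0,0,0,0,0,0]
    - [0,0,0,0,0,0]
  grip: 0

```text
time_s: 20.55
position: [0.6829, -0.1785, 0.2791]
tcp_rot: [[0.766, 0.004, 0.643], [0.005, -1.0, -0.0], [0.643, 0.003, -0.766]]
force: [0.6, 4.8, 3.6]
opening: 0.339
grasp_force: 30.0
```

```bash
python3 arc.py 3.31 1.6 12
```

```text
3.17 [-0.028, -0.0, -0.043]
3.02 [-0.061, -0.0, -0.082]
2.88 [-0.1, -0.0, -0.115]
2.74 [-0.143, -0.001, -0.143]
2.6 [-0.19, -0.001, -0.164]
2.46 [-0.239, -0.001, -0.178]
2.31 [-0.289, -0.001, -0.185]
2.17 [-0.341, -0.002, -0.185]
2.03 [-0.391, -0.002, -0.178]
1.89 [-0.44, -0.002, -0.164]
1.74 [-0.487, -0.002, -0.143]
1.6 [-0.53, -0.003, -0.115]
```

Emit:
send_rows:
  moves:
    - [-0.028,0,-0.043,0,0,0]
    - [-0.061,0,-0.082,0,0,0]
    - [-0.1,0,-0.115,0,0,0]
    - [-0.143,0,-0.143,0,0,0]
    - [-0.19,0,-0.164,0,0,0]
    - [-0.239,0,-0.178,0,0,0]
    - [-0.289,0,-0.185,0,0,0]
    - [-0.341,0,-0.185,0,0,0]
    - [-0.391,0,-0.178,0,0,0]
    - [-0.44,0,-0.164,0,0,0]
    - [-0.487,0,-0.143,0,0,0]
    - [-0.53,0,-0.115,0,0,0]

```text
time_s: 21.75
position: [0.562, -0.1786, 0.2156]
tcp_rot: [[0.766, 0.005, 0.643], [0.006, -1.0, 0.001], [0.643, 0.003, -0.766]]
force: [0.1, 4.7, 2.4]
opening: 0.337
grasp_force: 30.0
```

```bash
python3 arc.py 1.6 0.0 12
```

```text
1.47 [-0.036, -0.0, 0.031]
1.33 [-0.068, -0.0, 0.067]
1.2 [-0.095, -0.0, 0.106]
1.07 [-0.117, -0.001, 0.149]
0.93 [-0.132, -0.001, 0.195]
0.8 [-0.141, -0.001, 0.242]
0.67 [-0.144, -0.001, 0.289]
0.53 [-0.141, -0.001, 0.337]
0.4 [-0.131, -0.001, 0.384]
0.27 [-0.115, -0.0, 0.429]
0.13 [-0.094, -0.0, 0.472]
0.0 [-0.067, -0.0, 0.511]
```

Emit:
send_rows:
  moves:
    - [-0.036,0,0.031,0,0,0]
    - [-0.068,0,0.067,0,0,0]
    - [-0.095,0,0.106,0,0,0]
    - [-0.117,0,0.149,0,0,0]
    - [-0.132,0,0.195,0,0,0]
    - [-0.141,0,0.242,0,0,0]
    - [-0.144,0,0.289,0,0,0]
    - [-0.141,0,0.337,0,0,0]
    - [-0.131,0,0.384,0,0,0]
    - [-0.115,0,0.429,0,0,0]
    - [-0.094,0,0.472,0,0,0]
    - [-0.067,0,0.511,0,0,0]

```text
time_s: 22.95
position: [0.631, -0.1786, 0.1057]
tcp_rot: [[0.768, 0.005, 0.64], [0.006, -1.0, 0.001], [0.64, 0.003, -0.768]]
force: [-3.7, 4.1, 2.5]
opening: 0.336
grasp_force: 30.0
```

Emit:
send_rows:
  moves:
    - [0.01,0,0.008,0,0,0]
    - [0.01,0,0.008,0,0,0]
    - [0.01,0,0.008,0,0,0]

```text
time_s: 23.25
position: [0.6335, -0.1785, 0.1053]
tcp_rot: [[0.769, 0.005, 0.639], [0.006, -1.0, 0.001], [0.639, 0.003, -0.769]]
force: [-1.6, 4.8, -3.7]
opening: 0.34
grasp_force: 30.0
```

Emit:
send_rows:
  moves:
    - [0,0,0,0,0,0]
    - [0,0,0,0,0,0]
    - [0,0,0,0,0,0]
    - [0,0,0,0,0,0]
    - [0,0,0,0,0,0]
    - [0,0,0,0,0,0]
    - [0,0,-0.08,0,0,0]
    - [0,0,-0.2,0,0,0]
    - [0,0,-0.4,0,0,0]
    - [0,0,-0.5,0,0,0]
    - [0,0,-0.5,0,0,0]
  grip: 0.8

```text
time_s: 24.35
position: [0.5541, -0.1803, 0.2056]
tcp_rot: [[0.764, 0.002, 0.645], [0.006, -1.0, -0.005], [0.645, 0.007, -0.764]]
force: [-0.1, -0.1, 0.1]
opening: 0.802
grasp_force: 0.0
```

```bash
python3 - <<'E'
from h import *
s=readout.read_state();p,d=viewer.capture('wrist');b,bd=viewer.capture('scene');print(s['position'])
v,u=np.mgrid[0:400,0:640];P=depthpt('wrist',np.c_[u.ravel(),v.ravel()],d,s)
ok=(d.ravel()>0)&(v.ravel()<240)
for nm,c,z0,z1 in (('leaf',abs(P[:,1]+.178)<.008,.135,.19),('flap',(abs(P[:,1]+.178)>.035)&(abs(P[:,1]+.178)<.06),.09,.18)):
    k=ok&c&(P[:,2]>z0)&(P[:,2]<z1)&(P[:,0]>.6)&(P[:,0]<.8)
    print(nm,k.sum(),np.polyfit(P[k][:,2],P[k][:,0],1),[np.median(P[k&(abs(P[:,2]-z)<.005)][:,0]).round(4) for z in np.arange(z0,z1,.01)])
w=redc(p,(150,0,500,240));a=redc(b,(330,130,380,165));print(w,a,'tab',tri(rays('wrist',w[0],s),rays('scene',a[0])))
T,D=viewer.capture('top')
F=np.load('pics/top0.npz')['p'].astype(int)
print('changed px in bystander areas',[(int((abs(T.astype(int)-F).max(2)[y0:y1,x0:x1]>60).sum())) for x0,y0,x1,y1 in [(380,120,400,142),(220,220,280,280),(323,183,342,204),(272,187,300,215),(298,150,322,176)]])
E
```

```text
[ 0.55413418 -0.18032675  0.20556019]
leaf 673 [-0.06795519  0.64814296] [np.float64(0.6343), np.float64(0.6408), np.float64(0.6355), np.float64(0.6355), np.float64(0.6359), np.float64(0.6364)]
flap 3278 [-0.00246637  0.6541416 ] [np.float64(0.6539), np.float64(0.6539), np.float64(0.6539), np.float64(0.6538), np.float64(0.6538), np.float64(0.6538), np.float64(0.6538), np.float64(0.6538), np.float64(0.6537)]
(array([321.55912961, 198.08230842]), 1057, (np.int64(305), np.int64(339), np.int64(182), np.int64(214))) (array([352.99047619, 148.18095238]), 105, (np.int64(346), np.int64(360), np.int64(143), np.int64(153))) tab (array([ 0.61840358, -0.17810202,  0.1200435 ]), np.float64(0.0006435964957896675))
changed px in bystander areas [0, 0, 0, 0, 0]
```

```bash
python3 -c "
from rig import ticket
print(ticket.hand_in())"
```

```text
the job is handed in; nothing more can be done
None
```

I handed the job in at about 24 s, but no verdict came back: both dishes are in the bin (dish_a only glimpsed through the clear roof), the hasp hangs back over the catch (about 0.04 rad measured), the flap is shut, the top view shows no change around the bystanders, and the arm is clear of everything.

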